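Set the die punch to the gauge plate and hold it

TASK

Stand the square aluminium gauge plate upright on one of its thin edges on the bench close beside the punching die (within 20 cm, centre to centre, touching nothing but the bench) and let go of it. Then draw the punch straight up in its guide bore, without forcing it sideways and without pulling it out, until the underside of its head is level with the top edge of the standing plate, and finish while holding it there in the gripper. Leave the mallet and the other punch, lying on the bench, alone.

Things in the scene. Friction and masses are not known exactly. Their poses are not given: they have to be found in the camera images.
- gauge: Loose square gauge plate of plain aluminium, 60 x 60 x 16 mm, about 0.16 kg. Origin at its centre; its z axis is normal to the large faces, x and y are parallel to its edges. It starts lying flat on the bench (origin 8 mm up), on the robot's left or right, the other side from the die. Standing on any edge it is 60 mm high (origin 30 mm up).
- die: Hand punching die of dark steel, bolted to the bench. Origin: centre of its underside, on the bore's axis. Base plate 130 (x) x 100 (y) x 10 mm, a 6 mm feed slot between two spacers, then a guide block 100 x 100 x 26 mm, its flat top 42 mm above the bench. A vertical bore 17.5 mm in diameter runs down its centre.
- bore (a point): Centre of the bore's mouth, on the die's top face, 42 mm above the bench.
- punch: Loose steel punch standing in the bore, about 0.2 kg: shank 16 mm in diameter and 38 mm long under a cylindrical head 26 mm in diameter and 32 mm high. Origin on its axis at the underside of the head; z points up the axis. At the start that underside rests on the die's top, 42 mm up (head's top 74 mm up). It must rise 18 mm, to 60 mm, to be level with the standing plate's top.
- mallet: Bystander: mallet with wooden handle and white nylon faces lying on the bench, about 250 mm long and 32 mm high, head 100 mm wide; its handle towards the robot, beside the work on the far right (y below -0.34). Origin on the bench under it, 60 mm from the head's middle.
- chaser: Bystander: steel hand punch, 110 mm long, 12 mm thick, lying on the bench beyond the work on the left. Origin on the bench under its middle. A fixed steel bench block (100 x 160 x 22 mm) with brass leaves on it lies straight ahead at x 0.78 to 0.88.
Things that resemble listed ones, but are neither listed nor needed, are in the scene too. Several things have the shape of the gauge; the one meant has the colours described above. There is more than one size of the die; the one meant has the size given above.

How it is judged:
By the outcome, as a careful person would: the job done as asked, in the order asked, and still so for the second after the job is handed in, while the arm keeps its last pose, push and grip.
It also fails if it takes over 58 s, if anything falls off the work surface, if the arm or the gripper's body presses on something with over 40 N, if the wrist force passes 120 N, or if a joint passes its speed limit or range.

ROBOT

A 7-joint arm with a two-finger parallel gripper is mounted at the origin on the work surface. World frame = base frame: x ahead of the robot, y to its left, z up, the work surface at z = 0. Lengths are in m, angles in rad, forces in N, time in s.
With the tool pointing down it reaches from about 0.425 to 0.925 m from the base axis. Payload 6.8 kg.
Tool frame: the origin (TCP) lies midway between the tips of the shut fingers; the grasp point (between the pads) lies 19 mm behind it; y points along the fingers, z is the direction in which the jaws open and shut, and the axes are right-handed (so a half turn about y gives the same grasp; the last joint's range is limited). The gripper opens to 88 mm and grips with 3 to 60 N. Pads are 20 mm wide; open, the fingers measure 115 mm over their backs; the gripper's body (75 mm by 178 mm) begins 61 mm behind the grasp point.
Start: joints at [1.1, 0.477, 0.022, 1.555, -0.011, 1.109, -0.083], TCP at [0.24, -0.631, 0.197] pointing down, gripper open.
Joint ranges: [-2.96, 2.96], [-0.34, 2.1], [-1.41, 1.46], [0.24, 2.44], [-1.37, 4.51], [0.17, 1.92], [-2.96, 2.96]. Speed limits (rad/s): [2.39, 2.39, 3.14, 3.14, 3.14, 3.14, 3.14].

INTERFACE

Orientations are given as a unit quaternion [w, x, y, z].
In Python, from station import bot gives the robot as it stands. The module is installed in compiled form; this text tells all that it offers.
- The arm moves only by the tool jog_arm, never from a script. Its argument "plan" is a list of rows, each a list of 2 entries, a list of its own where there are three numbers: the shift along the tool's x, y, z in mm, then the turn, a rotation vector about the tool's x, y, z in degrees. In form: [[[tx, ty, tz], [rx, ry, rz]], ...]. A call has 1 to 8 rows; each row is the pose to reach, as a shift and turn from the pose commanded when the call began, along the tool's axes at that moment; what a row does not reach only later rows make up. A row lasts 1/8 s, in which the tool goes at most 62.5 mm and 10.7 degrees, less where a joint would pass 70% of its speed; a pose out of reach is approached as far as the arm can. A call with a gripper value outside its range is refused whole. "hand" is the opening in per cent of the stroke, from 0 (shut) to 100 (fully open), set as the call begins (left out, the last holds). The fingers move at their own pace and stop on an object; "squeeze" is the grip in N (left out, the last holds). Time passes only in rows, so rows that repeat a pose let the fingers close. It gives the time, the measured TCP pose, the force and the opening at its end, in the units of the state.
- bot.get_state(): the state, without advancing time (a new reading comes with each control period).
- bot.camera(name): name is "side" or "top"; returns a dict with "color" (480x640x3 uint8, red, green, blue), "mtx" (3x3 intrinsics, pixels), "k1" (the pictures are not rectified: a ray, as slopes to the right and down, at radius r is drawn at 1 + k1 r^2 times it, then the intrinsics apply), "R" (3x3) and "t" (3): a world point X has camera coordinates R X + t. Camera axes: x right, y down, z forward; pixel columns grow to the right and rows downward; lengths in m; the calibration is good to about 2 mm. A picture is of the moment at which its call begins. There is no depth.
- bot.job_done(): hands the job in, once; it reports no verdict.
The state is a dict: "time_s": time; "joint_positions": joint angles; "joint_vel": joint speeds; "joint_torque": joint torques, N m; "position": TCP position; "eef_rot": TCP orientation; "ft_force": force on the tool from outside, world axes, zero at the start; "moment": the same for the moment, N m; "grip_width": finger opening in m.
Only numpy, scipy, OpenCV 4.12 (cv2) and the standard library are available. Lean on these libraries where they do the work, as an engineer would, in place of code of your own. Each camera call takes 0.05 s, during which the arm holds its last target. There are 200 camera calls.

## Working session

There is one attempt and no reset: what is moved stays moved. The work goes in short steps, Python scripts to look and compute and a tool call to move; the robot and the scene stay as the last step left them, time stands still between calls to the robot, and variables do not carry over. Pictures are saved under pics/ and viewed, about 8 in all and at most 12, crops included, and the job is handed in when it is done.

Besides the shell and the picture viewer there is one more tool, called after "Call:" by a JSON object that holds its "fn" and its "kwargs". jog_arm: Moves the arm, as the interface text tells. Its arguments: {"type":"object","properties":{"plan":{"type":"array","items":{"type":"array"}},"hand":{"type":"number"},"squeeze":{"type":"number"}},"required":["plan"]}

```bash
mkdir -p pics
cat > h.py <<'E'
import numpy as np, cv2
from station import bot
from scipy.spatial.transform import Rotation as Rn
def cam(n,save=None):
    c=bot.camera(n)
    for k in("mtx","R","t"): c[k]=np.array(c[k],float)
    if save: cv2.imwrite(save,cv2.cvtColor(np.array(c["color"]),cv2.COLOR_RGB2BGR))
    return c
def dist(c): return np.array([c["k1"],0,0,0,0.])
def px(c,X): return cv2.projectPoints(np.array(X,float).reshape(-1,1,3),cv2.Rodrigues(c["R"])[0],c["t"].reshape(3,1),c["mtx"],dist(c))[0].reshape(-1,2)
def at(c,uv,z):
    s=cv2.undistortPoints(np.array(uv,float).reshape(-1,1,2),c["mtx"],dist(c)).reshape(-1,2)
    d=np.c_[s,np.ones(len(s))]@c["R"]; o=-c["R"].T@c["t"]
    z=np.broadcast_to(z,len(s)); return o+d*((z-o[2])/d[:,2])[:,None]
def tool():
    s=bot.get_state(); q=s["eef_rot"]; return np.array(s["position"]),Rn.from_quat([q[1],q[2],q[3],q[0]]).as_matrix()
E
python3 - <<'E'
from h import *
np.set_printoptions(precision=4,suppress=True)
a=cam("top","pics/top0.png");b=cam("side","pics/side0.png")
for c in(a,b): print(-c["R"].T@c["t"],c["R"][2],c["k1"],c["mtx"][0,0])
s=bot.get_state();print(s["time_s"],s["position"],s["eef_rot"],s["grip_width"],s["ft_force"]);print(tool()[1])
E
```

```text
[ 0.4798 -0.0434  1.0705] [ 0.0509  0.023  -0.9984] -0.11563160146013973 459.3878873789096
[0.2848 0.682  1.0039] [ 0.2004 -0.603  -0.7722] -0.16303615551622666 548.5526948030248
0.1 [ 0.2394 -0.6305  0.1958] [ 0.1274 -0.1277  0.6961 -0.695 ] 0.0878432693688651 [0.5701 0.3952 0.0059]
[[-0.9349 -0.0006  0.3549]
 [-0.3549  0.0015 -0.9349]
 [ 0.0001 -1.     -0.0016]]
```

View pics/top0.png

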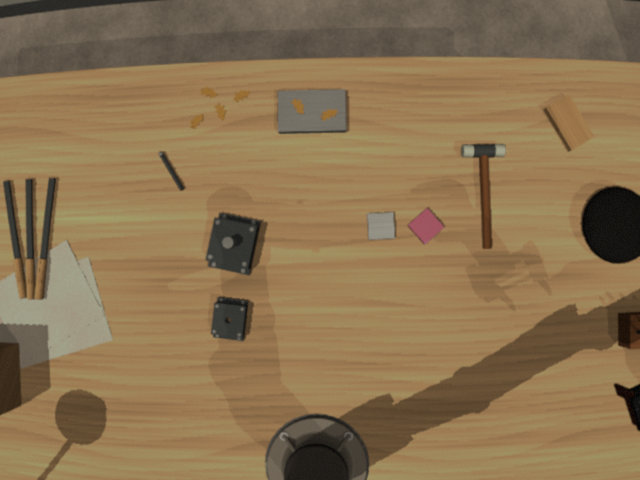

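View pics/side0.png

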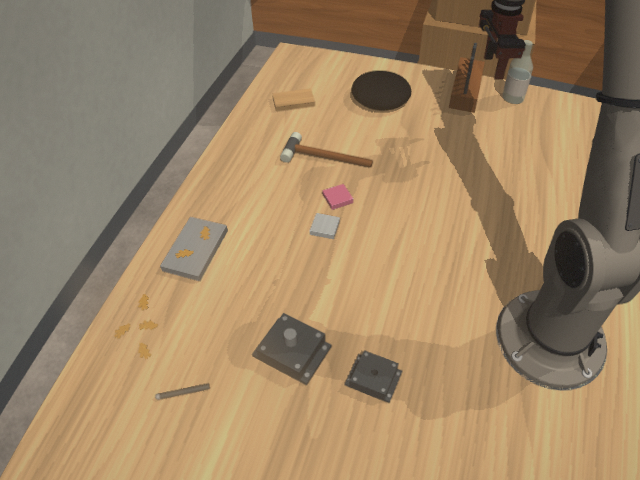

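The top view shows the grey plate at (381,226) and a pink look-alike at (426,226). The large die with the punch is at (234,243) and a smaller die without one is at (230,318). The mallet is at (485,190), the chaser at (172,170) and the bench block at (312,110). The side view has the plate at (325,226), the die at (292,347) and the punch at (290,337).
I choose the grey plate and the large die. I'll check both in one enlarged crop.

Run:
```python
import cv2,numpy as np
t=cv2.imread("pics/top0.png");s=cv2.imread("pics/side0.png")
f=lambda i,x,y,w,h:cv2.resize(i[y:y+h,x:x+w],(400,300),interpolation=cv2.INTER_CUBIC)
# top: die 80x60 x5 ; gauge 80x60 x5 ; side: die 100x75 x4; gauge 80x60 x5
o=np.vstack([np.hstack([f(t,195,210,80,60),f(t,360,195,80,60)]),np.hstack([f(s,245,310,100,75),f(s,290,180,80,60)])])
cv2.imwrite("pics/crop1.png",o)
```

```text
(no output)
```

View pics/crop1.png

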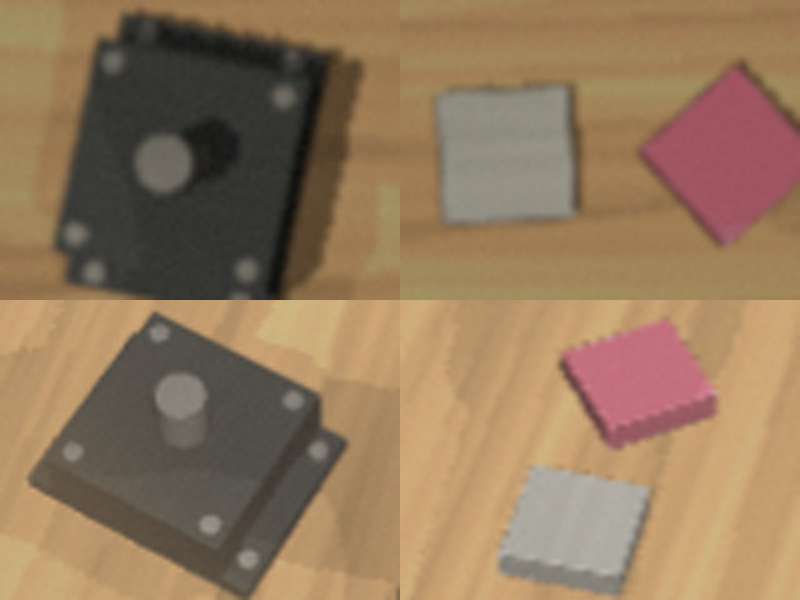

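Both choices hold up. The grey plate is square, with its top corners near (367,214), (394,212), (395,238), (369,240). The die is a large block on a wider base, with the punch head at top (227.6,242.6) and side (290.3,334).

Run:
```python
from h import *
np.set_printoptions(precision=4,suppress=True)
a=cam("top");b=cam("side")
g=[at(a,[(367.4,213.6),(394,212),(395.2,238.2),(368.6,239.6)],.016),at(b,[(316,213.4),(340,217.4),(334.4,235.6),(310,231.6)],.016)]
for p in g:
    print("gauge",p.mean(0),[round(float(np.linalg.norm(p[i]-p[i-1])),4) for i in range(4)],np.degrees(np.arctan2(*(p[[1,2,3,0]]-p)[:,[1,0]].T)))
print("punch",at(a,[(227.6,242.6)],.074),at(b,[(290.25,334)],.074))
bt=np.array([(113,62),(284,97),(246,270),(75,234)])/5+[195,210]
bs=np.array([(159,33),(293,100),(210,225),(73,152)])/4+[245,310]
for c,u in((a,bt),(b,bs)):
    p=at(c,u,.042);print("bolts",p.mean(0),[round(float(np.linalg.norm(p[i]-p[i-1])),4) for i in range(4)],np.degrees(np.arctan2(*(p[[1,2,3,0]]-p)[:,[1,0]].T)))
print(bot.get_state()["time_s"])
```

```text
gauge [ 0.5547 -0.1578  0.016 ] [0.06, 0.0615, 0.0605, 0.0612] [ -87.3612 -178.6536   92.1766    1.5517]
gauge [ 0.553  -0.1518  0.016 ] [0.0603, 0.0601, 0.0597, 0.0594] [-176.0357   93.392     4.5628  -85.8855]
punch [[0.5189 0.1848 0.074 ]] [[0.518  0.1886 0.074 ]]
bolts [0.5188 0.1848 0.042 ] [0.0799, 0.0803, 0.0798, 0.0802] [-102.3349  167.1261   77.692   -12.8121]
bolts [0.519  0.1876 0.042 ] [0.0798, 0.0797, 0.0801, 0.0799] [ 167.3396   77.5185  -12.8308 -102.639 ]
0.2
```

```bash
cat >> h.py <<'E'
def ori(yaw,tilt):
    """tool z (jaw) horizontal at yaw; tool y down, swung about the jaw axis: tilt>0 -> tip towards left of jaw axis"""
    y,t=np.radians([yaw,tilt]); z=np.array([np.cos(y),np.sin(y),0]); l=np.array([-np.sin(y),np.cos(y),0])
    a=np.sin(t)*l-np.cos(t)*np.array([0,0,1.]); return np.c_[np.cross(a,z),a,z]
def go(p,yaw,tilt):
    q,R=tool(); s=bot.get_state()
    print("at",q.round(4),"t",s["time_s"],"j",np.round(s["joint_positions"],2),"F",np.round(s["ft_force"],1),"w",round(s["grip_width"],4))
    print("shift",np.round(R.T@(np.array(p)-q)*1e3,1),"turn",np.round(Rn.from_matrix(R.T@ori(yaw,tilt)).as_rotvec(degrees=True),1))
E
python3 -c "
from h import *
go([.554,-.155,.16],3,0)"
```

```text
at [ 0.2394 -0.6307  0.1961] t 0.2 j [ 1.1   0.48  0.02  1.56 -0.01  1.11 -0.08] F [ 0.4 -0.3 -0.2] w 0.0878
shift [-463.    36.4 -333.1] turn [  0.1 -72.2  -0. ]
```

Call:
{"fn": "jog_arm", "kwargs": {"plan": [[[-463,36,-333],[0,-72,0]],[[-463,36,-333],[0,-72,0]],[[-463,36,-333],[0,-72,0]],[[-463,36,-333],[0,-72,0]],[[-463,36,-333],[0,-72,0]],[[-463,36,-333],[0,-72,0]],[[-463,36,-333],[0,-72,0]],[[-463,36,-333],[0,-72,0]]], "hand": 100, "squeeze": 30}}

```text
time_s: 1.2
position: [0.5156, -0.2134, 0.1651]
eef_rot: [-0.512, 0.512, -0.487, 0.488]
ft_force: [0.2, -0.9, 0.7]
grip_width: 0.0879
```

```bash
python3 -c "
from h import *
go([.554,-.155,.16],3,0)
go([.554,-.155,.10],3,-45)"
```

```text
at [ 0.5156 -0.2134  0.1651] t 1.2 j [ 0.61  0.35 -0.41  1.85  0.17  0.98  0.18] F [ 0.2 -0.9  0.7] w 0.0879
shift [-56.5   5.1  41.2] turn [-0.  -0.2  0. ]
at [ 0.5156 -0.2134  0.1651] t 1.2 j [ 0.61  0.35 -0.41  1.85  0.17  0.98  0.18] F [ 0.2 -0.9  0.7] w 0.0879
shift [-56.5  65.1  41.2] turn [  0.1  -0.2 -45. ]
```

Call:
{"fn": "jog_arm", "kwargs": {"plan": [[[-56,45,41],[0,0,-45]],[[-56,45,41],[0,0,-45]],[[-56,45,41],[0,0,-45]],[[-56,45,41],[0,0,-45]],[[-56,45,41],[0,0,-45]],[[-56,45,41],[0,0,-45]]]}}

```text
time_s: 1.95
position: [0.553, -0.1544, 0.1184]
eef_rot: [-0.288, 0.661, -0.254, 0.645]
ft_force: [-0.6, -0.5, 0.9]
grip_width: 0.0879
```

Run:
```python
from h import *
go([.554,-.155,.1],3,-45)
go([.554,-.155,.012],3,-45)
q,R=tool()
a=cam("top","pics/t1.png");b=cam("side","pics/s1.png")
for c in(a,b): print(px(c,[q,q-.019*R[:,1]]).round(1).tolist())
t=cv2.imread("pics/t1.png");s=cv2.imread("pics/s1.png")
f=lambda i,x,y,w,h:cv2.resize(i[y:y+h,x:x+w],(400,400),interpolation=cv2.INTER_CUBIC)
cv2.imwrite("pics/crop2.png",np.hstack([f(t,320,165,120,120),f(s,270,160,100,100)]))
```

```text
at [ 0.553  -0.1544  0.1184] t 1.95 j [-0.14  0.53 -0.2   1.99  0.96  1.16 -0.92] F [-0.6 -0.5  0.9] w 0.0879
shift [-12.6  13.5   1.1] turn [ 0.1  0.2 -0.1]
at [ 0.553  -0.1544  0.1184] t 1.95 j [-0.14  0.53 -0.2   1.99  0.96  1.16 -0.92] F [-0.6 -0.5  0.9] w 0.0879
shift [-74.7  75.8   1.4] turn [ 0.1  0.2 -0.1]
[[385.0, 223.1], [379.2, 223.0]]
[[325.0, 193.6], [323.5, 193.5]]
```

View pics/crop2.png

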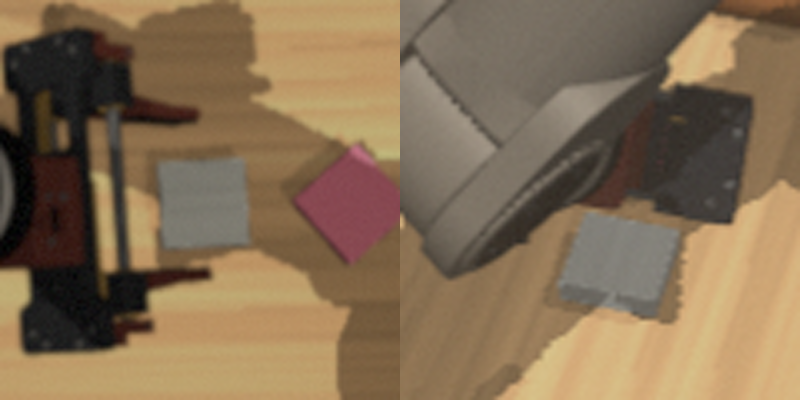

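The tilted pose is reachable and the grey plate sits squarely between the open fingers. The fingertips are at crop (198,116) and (210,273), and the plate centre is at (203,203). The pink plate is clear of them. I'll go down next.

Call:
{"fn": "jog_arm", "kwargs": {"plan": [[[-30,30,1],[0,0,0]],[[-60,60,1],[0,0,0]],[[-68,66,1],[0,0,0]],[[-68,66,1],[0,0,0]],[[-68,66,1],[0,0,0]]]}}

```text
time_s: 2.68
position: [0.555, -0.1559, 0.027]
eef_rot: [-0.287, 0.659, -0.255, 0.647]
ft_force: [0.4, -0.5, 0.9]
grip_width: 0.0876
```

Run:
```python
from h import *
go([.554,-.156,.011],3,-45)
a=cam("top","pics/t2.png");b=cam("side","pics/s2.png")
t=cv2.imread("pics/t2.png");s=cv2.imread("pics/s2.png")
f=lambda i,x,y,w,h:cv2.resize(i[y:y+h,x:x+w],(400,400),interpolation=cv2.INTER_CUBIC)
cv2.imwrite("pics/crop3.png",np.hstack([f(t,340,185,80,80),f(s,280,180,80,80)]))
```

```text
at [ 0.555  -0.1559  0.027 ] t 2.675 j [-0.16  0.69 -0.17  2.    1.05  1.06 -1.08] F [ 0.4 -0.5  0.9] w 0.0876
shift [-11.3  11.4  -1.1] turn [ 0.1 -0.3 -0. ]
```

View pics/crop3.png

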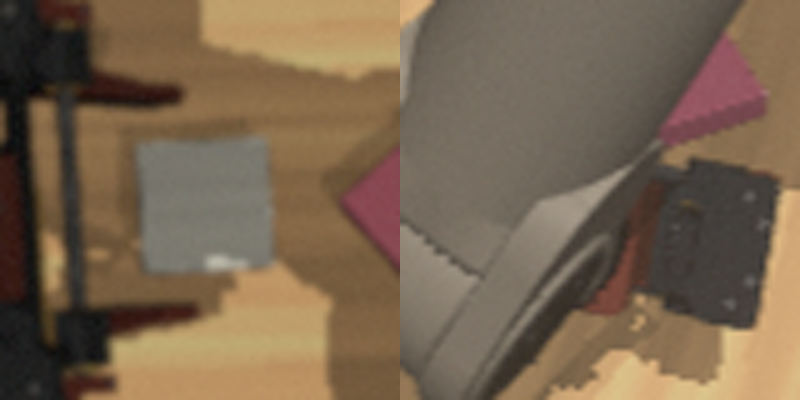

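The fingertips are at crop (182,95) and (198,312), so they straddle the plate at centre (205,205), about 6 mm short of the middle. I'll go down to z of about 10 mm, 4 mm further toward −y, and grip.

Call:
{"fn": "jog_arm", "kwargs": {"plan": [[[-9,15,-1],[0,0,0]],[[-9,15,-1],[0,0,0]],[[-9,15,-1],[0,0,0]],[[-9,15,-1],[0,0,0]]]}}

```text
time_s: 3.28
position: [0.5534, -0.1597, 0.0085]
eef_rot: [-0.286, 0.66, -0.255, 0.647]
ft_force: [0.5, -0.0, 0.5]
grip_width: 0.0881
```

Call:
{"fn": "jog_arm", "kwargs": {"plan": [[[0,0,0],[0,0,0]],[[0,0,0],[0,0,0]],[[0,0,0],[0,0,0]],[[0,0,0],[0,0,0]],[[0,0,0],[0,0,0]],[[0,0,0],[0,0,0]],[[0,0,0],[0,0,0]],[[0,0,0],[0,0,0]]], "hand": 40, "squeeze": 30}}

```text
time_s: 4.28
position: [0.5533, -0.1598, 0.0084]
eef_rot: [-0.286, 0.66, -0.255, 0.647]
ft_force: [0.1, 0.2, -0.3]
grip_width: 0.0351
```

```bash
python3 -c "
from h import *
go([.555,-.16,.05],3,-45)"
```

```text
at [ 0.5533 -0.1598  0.0084] t 4.275 j [-0.16  0.72 -0.16  2.    1.07  1.04 -1.11] F [ 0.1  0.2 -0.3] w 0.0351
shift [ 29.6 -29.2   1.7] turn [ 0.2 -0.2  0. ]
```

The fingers closed to 35 mm, so they didn't catch the 60 mm plate. I need to look.

Run:
```python
from h import *
a=cam("top","pics/t3.png");b=cam("side","pics/s3.png")
t=cv2.imread("pics/t3.png");s=cv2.imread("pics/s3.png")
f=lambda i,x,y,w,h:cv2.resize(i[y:y+h,x:x+w],(400,400),interpolation=cv2.INTER_CUBIC)
cv2.imwrite("pics/crop4.png",np.hstack([f(t,340,185,80,80),f(s,280,160,100,100)]))
```

```text
(no output)
```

View pics/crop4.png

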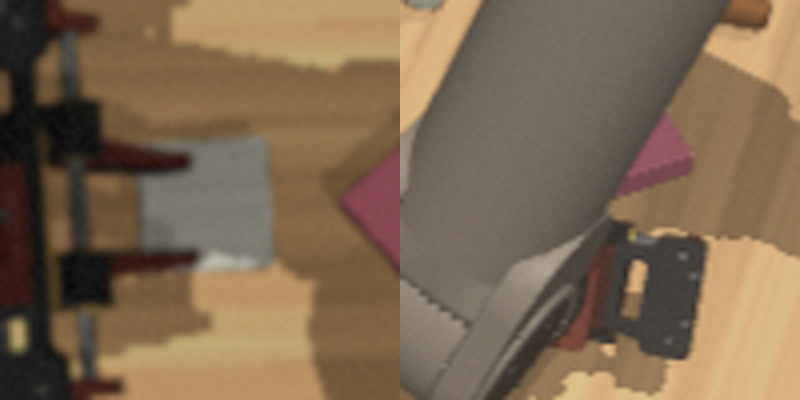

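Run:
```python
from h import *
q,R=tool(); a=cam("top")
for d in(0,.01,.019,.025,.03): print(d,px(a,[q-d*R[:,1]+j*R[:,2] for j in(.02,-.02)]).round(1).tolist(),(q-d*R[:,1]).round(3))
print(px(a,[[.554,-.155,.016]]))
```

```text
0 [[381.3, 218.1], [382.4, 235.3]] [ 0.553 -0.16   0.008]
0.01 [[378.5, 218.0], [379.7, 235.3]] [ 0.553 -0.153  0.016]
0.019 [[376.0, 217.9], [377.2, 235.4]] [ 0.553 -0.146  0.022]
0.025 [[374.4, 217.9], [375.6, 235.4]] [ 0.552 -0.142  0.026]
0.03 [[372.9, 217.8], [374.1, 235.4]] [ 0.552 -0.139  0.03 ]
[[380.10313625 226.16108631]]
```

The fingers closed just above the plate. In the crop the tips (190,160) and (195,258) lie on top of the undisturbed plate, so the real tips sit 10–16 mm short of the reported TCP. I'll open, go deeper in steps while watching the force, and re-grip.

Call:
{"fn": "jog_arm", "kwargs": {"plan": [[[0,0,0],[0,0,0]],[[0,0,0],[0,0,0]],[[0,0,0],[0,0,0]],[[0,0,0],[0,0,0]],[[0,0,0],[0,0,0]],[[0,0,0],[0,0,0]]], "hand": 100}}

```text
time_s: 5.18
position: [0.5533, -0.1598, 0.0084]
eef_rot: [-0.286, 0.66, -0.255, 0.647]
ft_force: [-0.3, 0.3, 0.3]
grip_width: 0.0873
```

Call:
{"fn": "jog_arm", "kwargs": {"plan": [[[-2,5,-1],[0,0,0]],[[-3,9,-1],[0,0,0]],[[-3,9,-1],[0,0,0]],[[-3,9,-1],[0,0,0]]]}}

```text
time_s: 5.68
position: [0.5525, -0.1641, -0.0001]
eef_rot: [-0.286, 0.66, -0.255, 0.646]
ft_force: [-0.6, -0.1, 0.2]
grip_width: 0.0877
```

Call:
{"fn": "jog_arm", "kwargs": {"plan": [[[-1,3,0],[0,0,0]],[[-1,3,0],[0,0,0]],[[-1,3,0],[0,0,0]]]}}

```text
time_s: 6.05
position: [0.5526, -0.1655, -0.0029]
eef_rot: [-0.286, 0.66, -0.255, 0.646]
ft_force: [0.2, -0.6, -1.3]
grip_width: 0.0876
```

Call:
{"fn": "jog_arm", "kwargs": {"plan": [[[-1,3,0],[0,0,0]],[[-1,3,0],[0,0,0]],[[-1,3,0],[0,0,0]]]}}

```text
time_s: 6.42
position: [0.5526, -0.167, -0.0057]
eef_rot: [-0.286, 0.66, -0.255, 0.646]
ft_force: [-0.1, 0.4, 0.1]
grip_width: 0.0879
```

Call:
{"fn": "jog_arm", "kwargs": {"plan": [[[-1,2,0],[0,0,0]],[[-1,2,0],[0,0,0]],[[-1,2,0],[0,0,0]]]}}

```text
time_s: 6.8
position: [0.5527, -0.1676, -0.0078]
eef_rot: [-0.286, 0.66, -0.255, 0.646]
ft_force: [0.1, 0.2, -0.2]
grip_width: 0.0873
```

Call:
{"fn": "jog_arm", "kwargs": {"plan": [[[0,0,0],[0,0,0]],[[0,0,0],[0,0,0]],[[0,0,0],[0,0,0]],[[0,0,0],[0,0,0]],[[0,0,0],[0,0,0]],[[0,0,0],[0,0,0]]], "hand": 50, "squeeze": 30}}

```text
time_s: 7.55
position: [0.5528, -0.1675, -0.0078]
eef_rot: [-0.287, 0.66, -0.255, 0.647]
ft_force: [1.3, 0.8, 0.2]
grip_width: 0.0599
```

The grip stopped at 59.9 mm, so the plate is held. I'll lift it.

Call:
{"fn": "jog_arm", "kwargs": {"plan": [[[10,-10,0],[0,0,0]],[[30,-30,0],[0,0,0]],[[60,-60,0],[0,0,0]],[[85,-85,0],[0,0,0]],[[85,-85,0],[0,0,0]],[[85,-85,0],[0,0,0]]]}}

```text
time_s: 8.3
position: [0.5519, -0.1677, 0.1119]
eef_rot: [-0.286, 0.66, -0.255, 0.646]
ft_force: [0.3, -0.8, -3.1]
grip_width: 0.0598
```

Run:
```python
from h import *
go([.54,0.0,.13],3,0)
a=cam("top","pics/t5.png");b=cam("side","pics/s5.png")
t=cv2.imread("pics/t5.png");s=cv2.imread("pics/s5.png")
f=lambda i,x,y,w,h:cv2.resize(i[y:y+h,x:x+w],(400,400),interpolation=cv2.INTER_CUBIC)
cv2.imwrite("pics/crop5.png",np.hstack([f(t,340,185,80,80),f(s,270,140,100,100)]))
```

```text
at [ 0.5519 -0.1677  0.1119] t 8.3 j [-0.13  0.53 -0.19  1.99  0.97  1.13 -0.92] F [ 0.3 -0.8 -3.1] w 0.0598
shift [-106.1 -131.7   -3.8] turn [ 0.1 -0.2 45. ]
```

View pics/crop5.png

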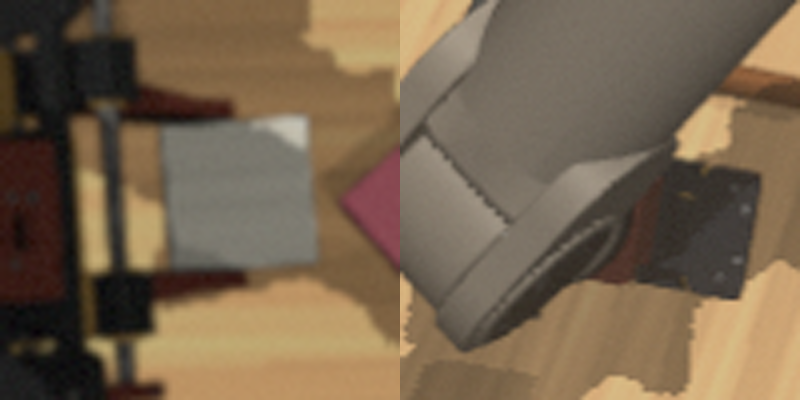

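The plate is held level, with corners at crop (163,125) to (315,262), and centred between the fingers. I'll carry it toward the die at about 130 mm while rotating it.

```bash
python3 -c "
from h import *
go([.53,0.044,.13],3,45)"
```

```text
at [ 0.5517 -0.1677  0.1112] t 8.4 j [-0.13  0.54 -0.19  1.99  0.98  1.14 -0.92] F [ 0.3 -0.3 -1.9] w 0.0595
shift [-137.  -163.6  -11.4] turn [ 0.2 -0.2 90. ]
```

Call:
{"fn": "jog_arm", "kwargs": {"plan": [[[-137,-164,-11],[0,0,90]],[[-137,-164,-11],[0,0,90]],[[-137,-164,-11],[0,0,90]],[[-137,-164,-11],[0,0,90]],[[-137,-164,-11],[0,0,90]],[[-137,-164,-11],[0,0,90]],[[-137,-164,-11],[0,0,90]],[[-137,-164,-11],[0,0,90]]]}}

```text
time_s: 9.4
position: [0.5312, 0.0433, 0.1312]
eef_rot: [0.651, -0.307, 0.637, -0.276]
ft_force: [-0.7, 0.4, -3.3]
grip_width: 0.0597
```

```bash
python3 -c "
from h import *
go([.53,0.044,.13],3,45)
go([.53,0.044,.03],3,45)"
```

```text
at [0.5312 0.0433 0.1312] t 9.4 j [ 0.78  0.62 -0.72  1.88 -0.39  0.95  0.44] F [-0.7  0.4 -3.3] w 0.0597
shift [ 0.3  1.4 -1.2] turn [-0.2 -0.2  3.7]
at [0.5312 0.0433 0.1312] t 9.4 j [ 0.78  0.62 -0.72  1.88 -0.39  0.95  0.44] F [-0.7  0.4 -3.3] w 0.0597
shift [66.2 76.6 -1.3] turn [-0.2 -0.2  3.7]
```

Call:
{"fn": "jog_arm", "kwargs": {"plan": [[[0,1,-1],[0,0,4]],[[30,35,-1],[0,0,4]],[[60,70,-1],[0,0,4]],[[66,77,-1],[0,0,4]],[[66,77,-1],[0,0,4]],[[66,77,-1],[0,0,4]]]}}

```text
time_s: 10.15
position: [0.5313, 0.0451, 0.0315]
eef_rot: [0.66, -0.287, 0.646, -0.255]
ft_force: [-0.2, 0.3, -1.5]
grip_width: 0.0596
```

Run:
```python
from h import *
go([.53,0.044,.02],3,45)
a=cam("top","pics/t6.png");b=cam("side","pics/s6.png")
t=cv2.imread("pics/t6.png");s=cv2.imread("pics/s6.png")
q,R=tool();c=q-.02*R[:,1];print(c)
for k in(a,b):print(px(k,[c]))
f=lambda i,x,y,w,h:cv2.resize(i[y:y+h,x:x+w],(400,400),interpolation=cv2.INTER_CUBIC)
cv2.imwrite("pics/crop6.png",np.hstack([f(t,220,175,120,120),f(s,270,230,100,100)]))
```

```text
at [0.5313 0.0451 0.0315] t 10.15 j [ 0.77  0.82 -0.69  1.9  -0.38  0.82  0.55] F [-0.2  0.3 -1.5] w 0.0596
shift [ 8.8  7.4 -1.3] turn [-0.2 -0.1  0.1]
[0.53188663 0.03074755 0.04559828]
[[298.55719623 236.2982626 ]]
[[309.29920994 278.08960862]]
```

View pics/crop6.png

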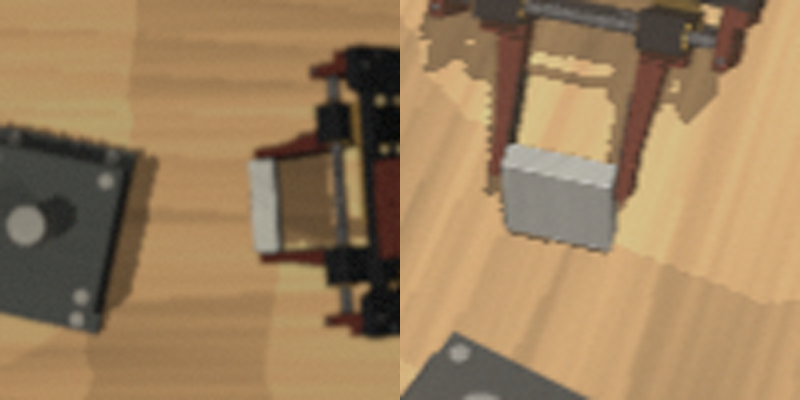

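The plate is held upright and the die is well clear to its left. I'll lower it gently until it touches the bench.

Call:
{"fn": "jog_arm", "kwargs": {"plan": [[[4,4,0],[0,0,0]],[[9,9,0],[0,0,0]],[[9,9,0],[0,0,0]],[[9,9,0],[0,0,0]]]}}

```text
time_s: 10.75
position: [0.5314, 0.0449, 0.0185]
eef_rot: [0.66, -0.286, 0.646, -0.255]
ft_force: [-0.7, -4.4, 9.2]
grip_width: 0.0594
```

Call:
{"fn": "jog_arm", "kwargs": {"plan": [[[1,1,0],[0,0,0]],[[1,1,0],[0,0,0]],[[1,1,0],[0,0,0]]]}}

```text
time_s: 11.12
position: [0.5314, 0.0451, 0.0185]
eef_rot: [0.66, -0.286, 0.646, -0.254]
ft_force: [-3.5, -8.5, 18.6]
grip_width: 0.0595
```

Call:
{"fn": "jog_arm", "kwargs": {"plan": [[[1,1,0],[0,0,0]],[[1,1,0],[0,0,0]],[[1,1,0],[0,0,0]]]}}

```text
time_s: 11.5
position: [0.5314, 0.0454, 0.0181]
eef_rot: [0.66, -0.286, 0.646, -0.254]
ft_force: [-4.8, -11.3, 27.1]
grip_width: 0.0594
```

It is on the bench with 27 N of push, so I'll back off that preload before letting go.

Call:
{"fn": "jog_arm", "kwargs": {"plan": [[[-1.8,-2.2,0],[0,0,0]],[[-1.8,-2.2,0],[0,0,0]],[[-1.8,-2.2,0],[0,0,0]]]}}

```text
time_s: 11.88
position: [0.5311, 0.0446, 0.0182]
eef_rot: [0.66, -0.286, 0.646, -0.255]
ft_force: [-1.1, -4.4, 9.4]
grip_width: 0.0599
```

Call:
{"fn": "jog_arm", "kwargs": {"plan": [[[-0.4,-0.9,0],[0,0,0]],[[-0.4,-0.9,0],[0,0,0]],[[-0.4,-0.9,0],[0,0,0]]], "squeeze": 10}}

```text
time_s: 12.25
position: [0.5305, 0.0443, 0.0181]
eef_rot: [0.66, -0.287, 0.646, -0.255]
ft_force: [1.1, -0.5, 0.3]
grip_width: 0.0601
```

Call:
{"fn": "jog_arm", "kwargs": {"plan": [[[0,0,0],[0,0,0]],[[0,0,0],[0,0,0]],[[0,0,0],[0,0,0]],[[0,0,0],[0,0,0]],[[0,0,0],[0,0,0]]], "hand": 100}}

```text
time_s: 12.88
position: [0.5303, 0.0443, 0.0182]
eef_rot: [0.66, -0.287, 0.646, -0.255]
ft_force: [0.4, -0.1, -0.1]
grip_width: 0.0879
```

Run:
```python
from h import *
go([.53,-.10,.16],3,45)
a=cam("top","pics/t7.png");b=cam("side","pics/s7.png")
t=cv2.imread("pics/t7.png");s=cv2.imread("pics/s7.png")
f=lambda i,x,y,w,h:cv2.resize(i[y:y+h,x:x+w],(400,400),interpolation=cv2.INTER_CUBIC)
cv2.imwrite("pics/crop7.png",np.hstack([f(t,250,185,100,100),f(s,270,230,100,100)]))
```

```text
at [0.5303 0.0443 0.0182] t 12.875 j [ 0.77  0.84 -0.68  1.9  -0.37  0.8   0.56] F [ 0.4 -0.1 -0.1] w 0.0879
shift [   1.9 -202.2   -7.3] turn [-0.1 -0.2  0.1]
```

View pics/crop7.png

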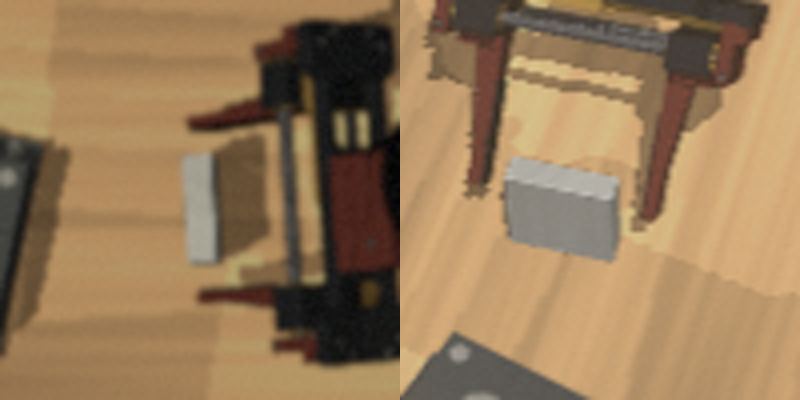

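The plate stands free with the fingers clear on both sides, at crop (200,207) from the top and (562,210) from the side. I'll retract straight back along the tool axis.

Call:
{"fn": "jog_arm", "kwargs": {"plan": [[[0,-15,0],[0,0,0]],[[0,-45,0],[0,0,0]],[[0,-100,0],[0,0,0]],[[0,-150,0],[0,0,0]],[[0,-200,0],[0,0,0]],[[0,-200,0],[0,0,0]]]}}

```text
time_s: 13.72
position: [0.5393, -0.1015, 0.1622]
eef_rot: [0.66, -0.286, 0.645, -0.259]
ft_force: [0.7, 0.3, -0.7]
grip_width: 0.0882
```

Run:
```python
from h import *
np.set_printoptions(precision=4,suppress=True)
a=cam("top","pics/t8.png");b=cam("side","pics/s8.png")
t=cv2.imread("pics/t8.png");s=cv2.imread("pics/s8.png")
f=lambda i,x,y,w,h:cv2.resize(i[y:y+h,x:x+w],(400,300),interpolation=cv2.INTER_CUBIC)
cv2.imwrite("pics/crop8.png",np.vstack([np.hstack([f(t,205,220,60,45),f(t,280,210,60,45)]),np.hstack([f(s,260,310,60,45),f(s,285,260,60,45)])]))
go([.519,.186,.2],0,0)
```

```text
at [ 0.537  -0.0972  0.1601] t 13.825 j [ 0.93  0.68 -0.66  1.69 -0.34  1.22  0.55] F [-0.7  1.  -0.1] w 0.0878
shift [-229.1  172.    -4.4] turn [  1.1   2.6 -44.9]
```

View pics/crop8.png

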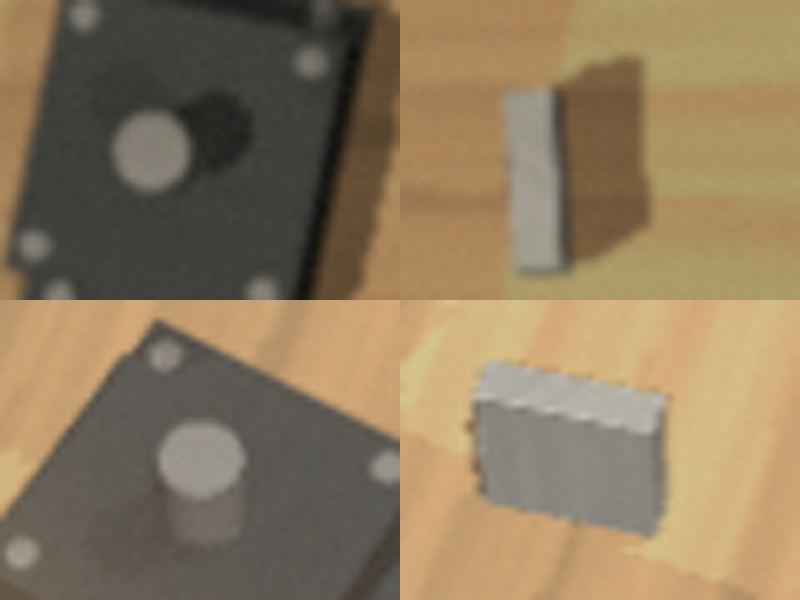

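The plate stands free, with its top edge centred at top px (300.3,237) and side px (310.5,274.7). The punch is unmoved, at top (227.7,242.7) and side (290.2,334). I'll use the plate to calibrate the punch position.

Run:
```python
from h import *
np.set_printoptions(precision=4,suppress=True)
a=cam("top");b=cam("side")
print("plate",at(a,[(300.25,237)],.06),at(b,[(310.5,274.7)],.06))
print("punch",at(a,[(227.65,242.65)],.074),at(b,[(290.15,334)],.074))
def tri(u,v):
    P=[np.c_[c["R"],c["t"]] for c in(a,b)]
    x=[cv2.undistortPoints(np.array(w,float).reshape(1,1,2),c["mtx"],dist(c)).reshape(2,1) for w,c in((u,a),(v,b))]
    X=cv2.triangulatePoints(P[0],P[1],*x);return (X[:3]/X[3]).ravel()
print("tri",tri((300.25,237),(310.5,274.7)),tri((227.65,242.65),(290.15,334)))
go([.52,.186,.2],-12,0)
```

```text
plate [[0.5296 0.026  0.06  ]] [[0.5285 0.0313 0.06  ]]
punch [[0.5188 0.1847 0.074 ]] [[0.5182 0.1886 0.074 ]]
tri [0.5301 0.0265 0.0531] [0.5192 0.1859 0.069 ]
at [ 0.5363 -0.0955  0.1593] t 13.925 j [ 0.93  0.69 -0.66  1.69 -0.34  1.22  0.55] F [ 0.7 -0.  -0.7] w 0.0877
shift [-228.1  170.7   -2.2] turn [  5.9  14.1 -44.7]
```

Run:
```python
from h import *
go([.52,.1875,.17],10,0)
```

```text
at [ 0.5363 -0.0955  0.1593] t 13.925 j [ 0.93  0.69 -0.66  1.69 -0.34  1.22  0.55] F [ 0.7 -0.  -0.7] w 0.0877
shift [-208.   192.9   -2. ] turn [ -2.7  -6.8 -45. ]
```

Call:
{"fn": "jog_arm", "kwargs": {"plan": [[[-208,193,-2],[-2.7,-6.8,-45]],[[-208,193,-2],[-2.7,-6.8,-45]],[[-208,193,-2],[-2.7,-6.8,-45]],[[-208,193,-2],[-2.7,-6.8,-45]],[[-208,193,-2],[-2.7,-6.8,-45]],[[-208,193,-2],[-2.7,-6.8,-45]],[[-208,193,-2],[-2.7,-6.8,-45]],[[-208,193,-2],[-2.7,-6.8,-45]]]}}

```text
time_s: 14.92
position: [0.5214, 0.1835, 0.1692]
eef_rot: [-0.54, 0.541, -0.455, 0.457]
ft_force: [-0.2, 0.4, -0.5]
grip_width: 0.0877
```

Run:
```python
from h import *
go([.52,.1875,.10],10,0)
```

```text
at [0.5214 0.1835 0.1692] t 14.925 j [ 0.01  0.36 -0.57  1.85  0.23  1.   -0.49] F [-0.2  0.4 -0.5] w 0.0877
shift [-4.4 69.1 -0.7] turn [ 0.  -0.3  0.2]
```

Call:
{"fn": "jog_arm", "kwargs": {"plan": [[[-4,25,-1],[0,0,0.2]],[[-4,55,-1],[0,0,0.2]],[[-4,72,-1],[0,0,0.2]],[[-4,72,-1],[0,0,0.2]],[[-4,72,-1],[0,0,0.2]]]}}

```text
time_s: 15.55
position: [0.5207, 0.1898, 0.0989]
eef_rot: [0.542, -0.54, 0.455, -0.455]
ft_force: [-0.6, -0.2, 0.4]
grip_width: 0.0878
```

Run:
```python
from h import *
go([.52,.1875,.046],10,0)
a=cam("top","pics/t9.png");b=cam("side","pics/s9.png")
q,R=tool()
print(px(b,[q,[.52,.1875,.074],[.52,.1875,.1]]))
t=cv2.imread("pics/t9.png");s=cv2.imread("pics/s9.png")
f=lambda i,x,y,w,h:cv2.resize(i[y:y+h,x:x+w],(400,400),interpolation=cv2.INTER_CUBIC)
cv2.imwrite("pics/crop9.png",np.hstack([f(t,180,190,100,100),f(s,240,270,100,100)]))
```

```text
at [0.5207 0.1898 0.0989] t 15.55 j [-0.03  0.45 -0.55  1.91  0.3   0.86 -0.56] F [-0.6 -0.2  0.4] w 0.0878
shift [ 2.2 52.9 -1.2] turn [-0.2 -0.2 -0.1]
[[287.8616315  327.67136869]
 [289.48356453 333.28231005]
 [288.64425262 326.39711252]]
```

View pics/crop9.png

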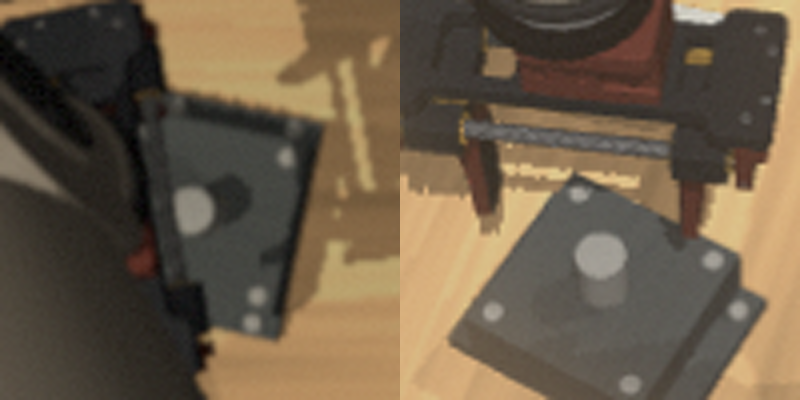

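The fingers straddle the punch head. The tips are at side crop (490,228) and (690,232), and the head is at (600,256). I'll shift about 1 mm toward −x and descend.

Call:
{"fn": "jog_arm", "kwargs": {"plan": [[[2,20,-2],[0,0,0]],[[2,40,-2],[0,0,0]],[[2,52,-2],[0,0,0]],[[2,52,-2],[0,0,0]],[[2,52,-2],[0,0,0]],[[2,52,-2],[0,0,0]]]}}

```text
time_s: 16.4
position: [0.5188, 0.188, 0.0467]
eef_rot: [0.542, -0.54, 0.455, -0.455]
ft_force: [-0.4, -0.0, 0.6]
grip_width: 0.0879
```

Run:
```python
from h import *
go([.519,.1875,.047],10,0)
```

```text
at [0.5188 0.188  0.0467] t 16.4 j [-0.06  0.52 -0.51  1.95  0.36  0.76 -0.6 ] F [-0.4 -0.   0.6] w 0.0879
shift [ 0.6 -0.3  0.1] turn [-0.2 -0.1 -0.1]
```

Now I'll close softly to centre on the head, then read the side force.

Call:
{"fn": "jog_arm", "kwargs": {"plan": [[[0,0,0],[0,0,0]],[[0,0,0],[0,0,0]],[[0,0,0],[0,0,0]],[[0,0,0],[0,0,0]],[[0,0,0],[0,0,0]],[[0,0,0],[0,0,0]],[[0,0,0],[0,0,0]],[[0,0,0],[0,0,0]]], "hand": 10, "squeeze": 6}}

```text
time_s: 17.4
position: [0.519, 0.188, 0.0464]
eef_rot: [0.542, -0.54, 0.455, -0.455]
ft_force: [1.1, 0.0, -0.1]
grip_width: 0.0251
```

Call:
{"fn": "jog_arm", "kwargs": {"plan": [[[0,0,0],[0,0,0]],[[0,0,0],[0,0,0]],[[0,0,0],[0,0,0]],[[0,0,0],[0,0,0]]]}}

```text
time_s: 17.9
position: [0.5187, 0.1879, 0.0464]
eef_rot: [0.542, -0.54, 0.455, -0.455]
ft_force: [2.6, 1.3, 1.5]
grip_width: 0.0254
```

Call:
{"fn": "jog_arm", "kwargs": {"plan": [[[0,0,0],[0,0,0]],[[0,0,0],[0,0,0]],[[0,0,0],[0,0,0]],[[0,0,0],[0,0,0]]], "squeeze": 20}}

```text
time_s: 18.4
position: [0.5188, 0.1879, 0.0463]
eef_rot: [0.542, -0.54, 0.455, -0.455]
ft_force: [3.3, 0.8, 3.1]
grip_width: 0.0242
```

```bash
cat >> h.py <<'E'
def avg(n=5):
    S=[]
    for _ in range(n): bot.camera("top"); S.append(bot.get_state())
    print("pos",np.mean([s["position"] for s in S],0).round(5),"F",np.mean([s["ft_force"] for s in S],0).round(2),"M",np.mean([s["moment"] for s in S],0).round(2),"w",np.mean([s["grip_width"] for s in S]).round(5),S[-1]["time_s"])
E
python3 - <<'E'
from h import *
avg();_,R=tool();print(R.round(3))
E
```

```text
pos [0.51871 0.18791 0.04633] F [4.19 0.68 3.77] M [ 0.15 -1.08  0.02] w 0.02425 18.65
[[ 0.172  0.002  0.985]
 [-0.985  0.002  0.172]
 [-0.002 -1.     0.002]]
```

Call:
{"fn": "jog_arm", "kwargs": {"plan": [[[0,0,1],[0,0,0]],[[0,0,1],[0,0,0]],[[0,0,1],[0,0,0]]]}}

```text
time_s: 19.02
position: [0.5189, 0.1879, 0.0462]
eef_rot: [0.542, -0.541, 0.455, -0.455]
ft_force: [2.1, 1.2, 5.7]
grip_width: 0.0247
```

Run:
```python
from h import *
avg();b=cam("side","pics/s10.png")
s=cv2.imread("pics/s10.png")
cv2.imwrite("pics/crop10.png",cv2.resize(s[290:370,240:340],(800,600)[:1]*1+(640,),interpolation=cv2.INTER_CUBIC)[:600])
```

```text
pos [0.51892 0.18791 0.04617] F [2.81 0.59 5.72] M [ 0.06 -0.66 -0.01] w 0.02432 19.275
```

View pics/crop10.png

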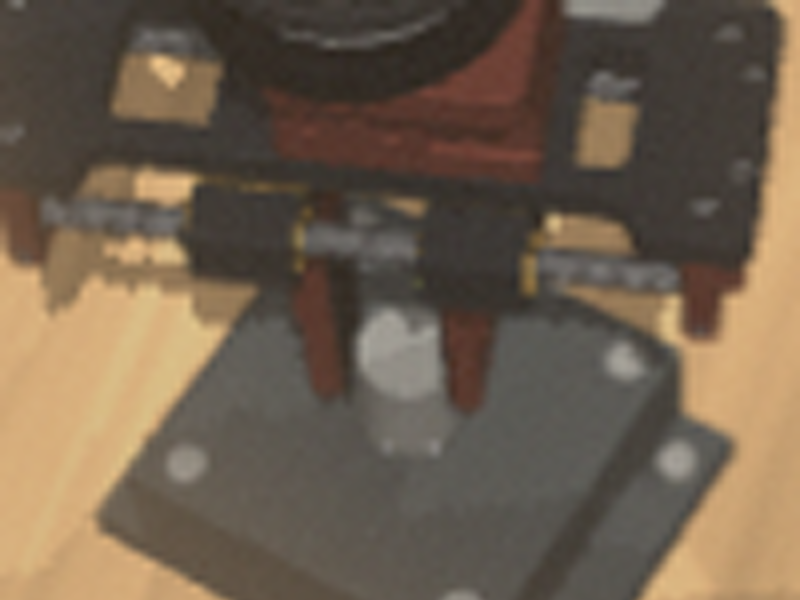

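The view shows both fingers closed on the upper half of the head, with the tips at (330,395) and (468,405) and the head top at (400,350). The die is undisturbed. I've now viewed 12 pictures, so the rest is numeric. The force shows a slight downward preload plus about 3 N sideways. I'll relieve both before lifting.

Call:
{"fn": "jog_arm", "kwargs": {"plan": [[[0,-0.5,1.5],[0,0,0]],[[0,-1,1.5],[0,0,0]],[[0,-1,1.5],[0,0,0]],[[0,-1,1.5],[0,0,0]]]}}

```text
time_s: 19.82
position: [0.5197, 0.1877, 0.0464]
eef_rot: [0.541, -0.541, 0.455, -0.455]
ft_force: [0.4, -0.7, -1.6]
grip_width: 0.0242
```

Run:
```python
from h import *
avg()
```

```text
pos [0.51992 0.18767 0.04651] F [-1.28 -0.37 -3.17] M [-0.04  0.25 -0.  ] w 0.0243 20.075
```

Call:
{"fn": "jog_arm", "kwargs": {"plan": [[[0,-1,-0.5],[0,0,0]],[[0,-2,-0.5],[0,0,0]],[[0,-3,-0.5],[0,0,0]],[[0,-4,-0.5],[0,0,0]],[[0,-4,-0.5],[0,0,0]],[[0,-4,-0.5],[0,0,0]]]}}

```text
time_s: 20.82
position: [0.5202, 0.1881, 0.0512]
eef_rot: [0.542, -0.541, 0.455, -0.455]
ft_force: [-2.3, 0.1, -1.8]
grip_width: 0.0242
```

Run:
```python
from h import *
avg()
```

```text
pos [0.52022 0.18811 0.05117] F [-2.58 -0.64 -1.59] M [-0.16  0.6  -0.01] w 0.02419 21.075
```

Call:
{"fn": "jog_arm", "kwargs": {"plan": [[[0,0,-0.8],[0,0,0]],[[0,-1,-0.8],[0,0,0]],[[0,-2,-0.8],[0,0,0]],[[0,-3,-0.8],[0,0,0]],[[0,-4,-0.8],[0,0,0]],[[0,-5,-0.8],[0,0,0]],[[0,-5,-0.8],[0,0,0]],[[0,-5,-0.8],[0,0,0]]]}}

```text
time_s: 22.08
position: [0.5196, 0.188, 0.0562]
eef_rot: [0.542, -0.54, 0.455, -0.455]
ft_force: [-1.1, 0.8, -1.4]
grip_width: 0.0242
```

Run:
```python
from h import *
avg()
```

```text
pos [0.51959 0.18799 0.0562 ] F [-0.64 -0.16 -1.89] M [-0.07  0.19  0.02] w 0.02417 22.325
```

Call:
{"fn": "jog_arm", "kwargs": {"plan": [[[0,-1,-0.2],[0,0,0]],[[0,-2,-0.2],[0,0,0]],[[0,-3,-0.2],[0,0,0]],[[0,-4,-0.2],[0,0,0]],[[0,-6,-0.2],[0,0,0]],[[0,-8,-0.2],[0,0,0]],[[0,-8,-0.2],[0,0,0]],[[0,-8,-0.2],[0,0,0]]]}}

```text
time_s: 23.32
position: [0.5194, 0.1879, 0.0642]
eef_rot: [0.542, -0.541, 0.455, -0.455]
ft_force: [-0.8, 0.8, -2.3]
grip_width: 0.024
```

Run:
```python
from h import *
avg()
b=cam("side","pics/s11.png")
o=cv2.imread("pics/s10.png",0);n=cv2.imread("pics/s11.png",0)
up=lambda i:cv2.resize(i[300:360,260:320],None,fx=8,fy=8,interpolation=cv2.INTER_CUBIC)
O,N=up(o),up(n)
for nm,(x0,x1,y0,y1) in dict(head=(286,296,331,341),headtop=(285,297,328,338),both=(279,302,328,341)).items():
    T=O[(y0-300)*8:(y1-300)*8,(x0-260)*8:(x1-260)*8]
    m=cv2.matchTemplate(N,T,cv2.TM_CCOEFF_NORMED);_,v,_,p=cv2.minMaxLoc(m)
    print(nm,round(v,3),p[0]/8-(x0-260),p[1]/8-(y0-300))
q,_=tool()
print("pred",px(b,[[.519,.188,.076]])-px(b,[[.519,.188,.058]]))
# column profile down the head's axis: old/new
print(o[322:352,290],n[322:352,290])
```

```text
pos [0.51935 0.18792 0.06413] F [-0.87 -0.1  -1.7 ] M [-0.04  0.06  0.01] w 0.02398 23.575
head 0.967 -0.75 -4.5
headtop 0.976 -0.75 -4.75
both 0.988 -0.75 -4.75
pred [[-0.55970927 -4.62002978]]
[ 79  64  66  65  68  68  87 115 143 149 156 147 141 143 143 142 145 135
 109 110 112 111 110 110 100  86  86  84  87  90] [ 62  81 101 114 148 157 149 143 142 143 143 145 134 112 112 111 111 109
 111 111 109 108 109 100  91  89  87  92  93  90]
```

Call:
{"fn": "jog_arm", "kwargs": {"plan": [[[0,-0.2,-0.2],[0,0,0]],[[0,-0.2,-0.2],[0,0,0]],[[0,-0.2,-0.2],[0,0,0]],[[0,-0.2,-0.2],[0,0,0]]]}}

```text
time_s: 24.12
position: [0.5191, 0.1879, 0.0643]
eef_rot: [0.542, -0.541, 0.455, -0.455]
ft_force: [-0.9, 0.3, -1.8]
grip_width: 0.024
```

Run:
```python
from h import *
avg()
cam("side","pics/s12.png");cam("top","pics/t12.png")
for x,y,f,g,r in(("s8","s12","",0,(285,260,60,45)),("t8","t12","",0,(280,210,60,45))):
    o=cv2.imread(f"pics/{x}.png",0);n=cv2.imread(f"pics/{y}.png",0);X,Y,W,H=r
    T=o[Y+8:Y+H-8,X+8:X+W-15];m=cv2.matchTemplate(n[Y:Y+H,X:X+W],T,cv2.TM_CCOEFF_NORMED);print(cv2.minMaxLoc(m))
```

```text
pos [0.51912 0.18787 0.06433] F [-0.09 -0.08 -2.12] M [-0.04 -0.04  0.02] w 0.02407 24.375
(-0.0534995011985302, 0.6688036918640137, (23, 0), (21, 13))
(-0.4472428560256958, 0.6132524609565735, (0, 11), (8, 9))
```

The match scores for the plate are low, possibly from shadow or the arm hiding it. I'll check numerically whether it still stands.

Run:
```python
from h import *
for f,(X,Y,W,H) in(("t8",(285,215,40,45)),("t12",(285,215,40,45)),("s8",(285,260,60,60)),("s12",(285,260,60,60))):
    i=cv2.imread(f"pics/{f}.png")[Y:Y+H,X:X+W]; h=cv2.cvtColor(i,cv2.COLOR_BGR2HSV)
    k=(h[...,1]<45).astype(np.uint8); n,l,st,c=cv2.connectedComponentsWithStats(k)
    print(f,[(st[j].tolist(),c[j].round(1).tolist()) for j in range(1,n) if st[j,4]>30], i.mean().round(1))
n=cv2.cvtColor(cv2.imread("pics/s12.png"),cv2.COLOR_BGR2HSV)[260:320:3,285:345:3]
for r in n: print(''.join('#' if p[1]<45 and p[2]>90 else ('+' if p[1]<70 else ('d' if p[2]<90 else '.')) for p in r))
```

```text
t8 [([11, 9, 9, 27, 192], [15.2, 21.9])] 127.2
t12 [([11, 9, 9, 27, 200], [15.1, 22.1])] 122.8
s8 [([11, 9, 29, 26, 566], [25.1, 21.6]), ([0, 55, 11, 5, 35], [3.6, 57.6])] 159.7
s12 [([0, 12, 20, 18, 66], [7.8, 22.3]), ([22, 12, 29, 43, 565], [34.5, 31.9]), ([0, 50, 21, 10, 146], [10.2, 54.9]), ([22, 56, 17, 4, 55], [29.6, 57.7])] 105.5
++#++++.............
+++++++.............
++#+++++............
+++++++d............
#+++#++d.#+.........
#+##+++d######......
+++++++d+####+......
+#+++d+.d####+......
++++d+d.d####++++...
++++dd..d+++++++++..
+++d+d.dd+++++++++..
d+dd...dd+++++++#+..
dddd...d++++++++++..
dddddddd+...+++++...
d.d....d+...+++++...
+ddddddd+++++++++...
dd+++++++++++++++...
...+++++..+++++++...
##+++++.....+++++...
#++++++.####+ddd....
```

In the top view the plate's outline is identical before and after (box 11,9,9×27), so it still stands untouched. In the side view the gripper partly hides it. The grip is steady with no side force, so I'm handing in.

```bash
python3 -c "
from h import *
print(bot.job_done()); avg(1)"
```

```text
the job is handed in; nothing more can be done
None
the job is handed in; nothing more can be done
```

The job is done and handed in at about 24.5 s of the 58 s allowed. The aluminium gauge plate stands on edge beside the large die, and the gripper holds the punch about 18 mm up.

- **Plate:** It stands about 16 cm from the die, centre to centre, and I released it with no force left on it. In the last top view its outline is the same as just after release.
- **Punch:** The gripper rose from 46.3 mm to 64.3 mm, so the underside of the head should be at about 60 mm. I estimate this is good to 0.2–0.3 mm. Just before a last 0.2 mm raise, the side camera had the head 4.5–4.75 px up, against 4.6 px expected for 18 mm.
- **Side force:** It briefly reached about 4 N while I centred the grip and was about 0.1 N at the end. The vertical force was −2.1 N, which matches the punch's weight.

**Failed or disagreed:**
- My first grip on the plate closed above it, because the open fingertips sit 10–16 mm short of the reported tool point. I went lower and regripped.
- The gripper opening reads 24 mm on the 26 mm head.
- The two cameras differed by about 4–5 mm in y.
- The final side-view check of the plate was inconclusive because the gripper partly hid it.

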